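# Lay the tea cartons down on their cards

### The job

Of the three tea cartons in the white tray, the green one and the red one still stand on end: with a fingertip push high on its printed front, tip each over away from the robot, so that it comes to lie flat on its back, face up, wholly on the yellow card at which it stands. Only push them: do not grasp, lift or carry them and do not push on their lower half. Leave the blue carton and the cup, saucer, honey jar and carafe beside the tray as they are.

Things in the scene. Friction and masses are not known exactly. Their poses are not given: they have to be found in the camera images.
- green_carton: tea carton, green with a cream label, loose, evenly filled, about 0.13 kg, 48 mm deep (x), 90 wide (y), 150 tall (z), standing on end on the tray floor. Origin: centre of its underside. x points from printed front (to the robot) to plain back, z to its top. Pushed high on the front it tips over its far bottom edge, passes balance at a lean of 18 degrees and falls onto its back, its foot staying nearly in place
- red_carton: tea carton, red with a cream label, loose, evenly filled, about 0.13 kg, 48 mm deep (x), 90 wide (y), 150 tall (z), standing on end on the tray floor. Origin: centre of its underside. x points from printed front (to the robot) to plain back, z to its top. Pushed high on the front it tips over its far bottom edge, passes balance at a lean of 18 degrees and falls onto its back, its foot staying nearly in place
- green_carton_center (a point): centre of the green carton (75 mm above its underside as it stands); lying on its back it is 24 mm above the tray floor
- red_carton_center (a point): centre of the red carton, likewise
- green_carton_toe (a point): middle of the green carton's far bottom edge, over which it tips (24 mm along x from its origin)
- red_carton_toe (a point): middle of the red carton's far bottom edge, likewise
- place_left (a point): centre of the left yellow card (seen from the robot) on the tray floor, 8 mm above the counter. The card is 182 mm long along x (away from the robot) by 114 mm wide along y, printed flat, no thickness; axes parallel to the tray. Neighbouring cards' centres are 130 mm apart
- place_middle (a point): centre of the middle yellow card (seen from the robot) on the tray floor, 8 mm above the counter. The card is 182 mm long along x (away from the robot) by 114 mm wide along y, printed flat, no thickness; axes parallel to the tray. Neighbouring cards' centres are 130 mm apart
- place_right (a point): centre of the right yellow card (seen from the robot) on the tray floor, 8 mm above the counter. The card is 182 mm long along x (away from the robot) by 114 mm wide along y, printed flat, no thickness; axes parallel to the tray. Neighbouring cards' centres are 130 mm apart
- tray: white wooden tray, fixed, outside 324 mm along x by 424 mm along y, walls 12 mm thick, 42 mm high above the counter, floor 8 mm thick. Origin: centre of its underside; x points away from the robot, y to the left. Card centres at x = +35 mm, y = +130, 0, -130 mm; each standing carton is at the near end of a card, its origin at about x = -66 mm
- blue_carton_center (a point): centre of the blue carton, same size, already lying on its back on one of the three cards (top 56 mm above the counter); stays as it is
- cup: white espresso cup 64 mm across, 56 mm tall, loose on the saucer right of the tray; origin at the centre of its underside
- saucer: white saucer 128 mm across, 14 mm high, loose on the counter; origin at the centre of its underside
- honey_jar: amber honey jar with a brass lid, 60 mm across, 85 mm tall, loose, left of the tray; origin at the centre of its underside
- carafe: empty glass carafe, 104 mm across, 190 mm tall, loose, left of the tray; origin at the centre of its underside
Mind the look-alikes: they are no part of the job. What is shaped like the cup but pink, purple or turquoise is not meant.

How it is judged:
At the end, for the whole second after the job is handed in: Green and red carton lie on their backs, face up (within 8 degrees), at rest on the tray floor, each within 18 mm (lengthwise), 14 mm (across) and 0.18 rad of a yellow card's centre and axes; blue carton, cup, saucer, jar and carafe moved under 12 mm, the cup, jar and carafe upright (angle between each of green_carton, red_carton's own x axis and vertical above 3 rad and ((x of green_carton_center in the frame of place_left between -0.018 and 0.018 m and y of green_carton_center in the frame of place_left between -0.014 and 0.014 m) or (x of green_carton_center in the frame of place_middle between -0.018 and 0.018 m and y of green_carton_center in the frame of place_middle between -0.014 and 0.014 m) or (x of green_carton_center in the frame of place_right between -0.018 and 0.018 m and y of green_carton_center in the frame of place_right between -0.014 and 0.014 m)) and angle between the y axis of each of green_carton, red_carton and the y axis of place_middle, either way round below 0.18 rad and height (world z) of each of green_carton_center, red_carton_center below 0.038 m and linear speed of each of green_carton, red_carton below 0.02 m/s and angular speed of each of green_carton, red_carton below 0.2 rad/s and ((x of red_carton_center in the frame of place_left between -0.018 and 0.018 m and y of red_carton_center in the frame of place_left between -0.014 and 0.014 m) or (x of red_carton_center in the frame of place_middle between -0.018 and 0.018 m and y of red_carton_center in the frame of place_middle between -0.014 and 0.014 m) or (x of red_carton_center in the frame of place_right between -0.018 and 0.018 m and y of red_carton_center in the frame of place_right between -0.014 and 0.014 m)) and distance of each of blue_carton_center, cup, saucer, honey_jar, carafe from where it was at the start of the episode below 0.012 m and angle between each of cup, honey_jar, carafe's own z axis and vertical below 0.1 rad); the robot touches nothing.
It fails at once if the green or red carton is lifted: the bottom edge it tips over rises more than 20 mm off the tray floor (height (world z) of any of green_carton_toe, red_carton_toe above 0.028 m).
It fails at once if the green or red carton is taken between the fingers ((x of the grasp point in the frame of green_carton between -0.018 and 0.018 m and y of the grasp point in the frame of green_carton between -0.038 and 0.038 m and z of the grasp point in the frame of green_carton between 0 and 0.15 m and contact force between the fingers and green_carton above 0.5 N) or (x of the grasp point in the frame of red_carton between -0.018 and 0.018 m and y of the grasp point in the frame of red_carton between -0.038 and 0.038 m and z of the grasp point in the frame of red_carton between 0 and 0.15 m and contact force between the fingers and red_carton above 0.5 N)).
It fails at once if the green or red carton, while upright, is pushed by fingers that reach down to its lower half ((angle between green_carton's own z axis and vertical below 0.1 rad and contact force between the fingers and green_carton above 0.5 N and height (world z) of the grasp point below 0.085 m) or (angle between red_carton's own z axis and vertical below 0.1 rad and contact force between the fingers and red_carton above 0.5 N and height (world z) of the grasp point below 0.085 m)).
It fails at once if the blue carton, cup, saucer, jar or carafe is disturbed (moved over 12 mm) (distance of any of blue_carton_center, cup, saucer, honey_jar, carafe from where it was at the start of the episode above 0.012 m).
It also fails if it takes over 48 s, if anything falls off the work surface, if the arm or the gripper's body presses on something with over 40 N, if the wrist force passes 120 N, or if a joint passes its speed limit or range.

### The arm

A 6-joint arm with a two-finger parallel gripper is mounted at the origin on the work surface. World frame = base frame: x ahead of the robot, y to its left, z up, the work surface at z = 0. Lengths are in m, angles in rad, forces in N, time in s.
With the tool pointing down it reaches from about 0.35 to 0.85 m from the base axis. Payload 8.1 kg.
Tool frame: the origin (TCP) lies midway between the tips of the shut fingers; the grasp point (between the pads) lies 19 mm behind it; z points along the fingers, y is the line along which they close (so a half turn about z gives the same grasp; the last joint's range is limited). The gripper opens to 85 mm and grips with 20 to 120 N. Pads are 22 mm wide; open, the fingers measure 114 mm over their backs; the gripper's body (76 mm by 85 mm) begins 54 mm behind the grasp point. The pads swing forward as they close: fully open they stand 13 mm farther back than shut.
Start: joints at [1.2, 0.13, 1.488, -0, 1.523, -0.085], TCP at [0.169, 0.576, 0.231] pointing down, gripper open.
Joint ranges: [-2.96, 2.96], [-0.89, 2.26], [0.02, 2.5], [-1.34, 4.48], [0, 2.73], [-2.66, 2.66]. Speed limits (rad/s): [2.39, 2.39, 2.79, 3.14, 3.14, 3.14].

### API

Orientations are given as a unit quaternion [w, x, y, z].
In Python, from bench import robot gives the robot as it stands.
- The arm moves only by the tool servo_tool, never from a script. Its arguments are lists of equal length, an entry for each row: "rotation": the turn, a rotation vector about the tool's x, y, z in rad, a list of three; "translation": the shift along the tool's x, y, z in m, a list of three; "gripper": the closure in counts, from 0 (fully open) to 255 (shut). A call has 1 to 20 rows; each row shifts and turns the commanded pose from where the row before left it, along the tool's axes as they then stand; what a row does not reach is not made up. A row lasts 1/10 s, in which the tool goes at most 50 mm and 8.59 degrees, less where a joint would pass 70% of its speed; a pose out of reach is approached as far as the arm can. A call with a gripper value outside its range is refused whole. The fingers move at their own pace and stop on an object; "newtons" is the grip in N (left out, the last holds). Time passes only in rows, so rows that do not move let the fingers close. It gives the time, the measured TCP pose, the force, the opening and the grip force at its end, in the units of the state.
- robot.observe(): the state, without advancing time (a new reading comes with each control period).
- robot.read_camera(name): name is "scene" or "top"; returns (picture, depth): 384x512x3 uint8, blue, green, red; 384x512 float32, m along the optical axis (not along the pixel's ray), 0 where there is no reading.
- robot.camera_model(name): a dict with "camera_matrix" (3x3 intrinsics, pixels), "R" (3x3) and "t" (3): a world point X has camera coordinates R X + t. Camera axes: x right, y down, z forward; pixel columns grow to the right and rows downward; lengths in m; the calibration is good to about 2 mm. A picture is of the moment at which its call begins. camera_model takes no time and is no camera call.
- robot.sign_off(): hands the job in; it is judged then, once.
The state is a dict: "clock": time; "joint_positions": joint angles; "qvel": joint speeds; "joint_efforts": joint torques, N m; "position": TCP position; "orientation": TCP orientation; "contact_force": force on the tool from outside, world axes, zero at the start; "wrist_torque": the same for the moment, N m; "width": opening from 0.0 (shut) to 1.0 (fully open); "finger_force": force on a finger pad.
Only numpy, scipy, OpenCV 4.12 (cv2) and the standard library are available. Lean on these libraries where they do the work, as an engineer would, in place of code of your own. Each camera call takes 0.05 s, during which the arm holds its last target. There are 200 camera calls.

## Working session

There is one attempt and no reset: what is moved stays moved. The work goes in short steps, Python scripts to look and compute and a tool call to move; the robot and the scene stay as the last step left them, time stands still between calls to the robot, and variables do not carry over. Pictures are saved under pics/ and viewed, at most 10 in all, crops included, and the job is handed in when it is done.

Besides the shell and the picture viewer there is one more tool, called by a JSON object that holds its "op" and its "data". servo_tool: Moves the arm, as the interface text tells. Its arguments: {"type":"object","properties":{"rotation":{"type":"array","items":{"type":"array","items":{"type":"number"}}},"translation":{"type":"array","items":{"type":"array","items":{"type":"number"}}},"gripper":{"type":"array","items":{"type":"number"}},"newtons":{"type":"number"}},"required":["rotation","translation","gripper"]}

```bash
mkdir -p pics; cat > h.py <<'E'
import numpy as np, cv2
from bench import robot
def world(name,d,u,v):
    m=robot.camera_model(name);K=np.array(m["camera_matrix"]);R=np.array(m["R"]);t=np.array(m["t"])
    u=np.asarray(u,float);v=np.asarray(v,float)
    p=np.stack([(u-K[0,2])/K[0,0]*d,(v-K[1,2])/K[1,1]*d,d],-1)
    return (p-t)@R
E
python3 - <<'E'
from h import *
for n in("scene","top"):
    im,d=robot.read_camera(n);cv2.imwrite(f"pics/{n}0.png",im);np.savez(f"{n}0.npz",im=im,d=d)
print(robot.observe())
E
```

```text
{'clock': 0.1, 'joint_positions': array([ 1.19958114e+00,  1.31099710e-01,  1.48918204e+00,  1.96691718e-05,
        1.52301005e+00, -8.54060313e-02]), 'qvel': array([ 0.00108583, -0.00062431, -0.00144065,  0.0006982 ,  0.00065204,
       -0.0011416 ]), 'joint_efforts': array([ 1.84526070e-03, -5.70951748e+01, -5.01944590e+01, -1.00610266e-04,
        8.22358299e-03, -6.07335963e-06]), 'position': array([0.16895234, 0.57519719, 0.23033453]), 'orientation': array([-2.01853804e-04,  1.42419104e-01,  9.89806081e-01, -8.25303212e-04]), 'contact_force': array([0.17777114, 0.8109216 , 0.06017888]), 'wrist_torque': array([ 0.00169049, -0.01777741,  0.03492375]), 'finger_force': 0.0, 'width': 1.0036713058082078}
```

View pics/scene0.png

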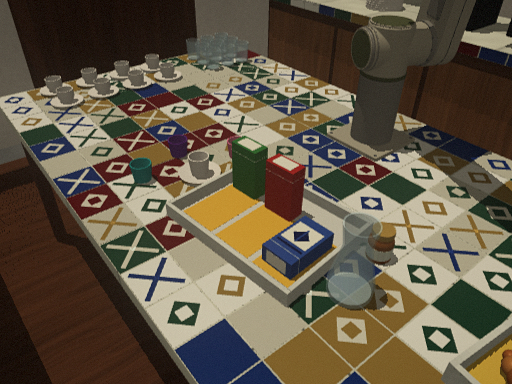

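View pics/top0.png

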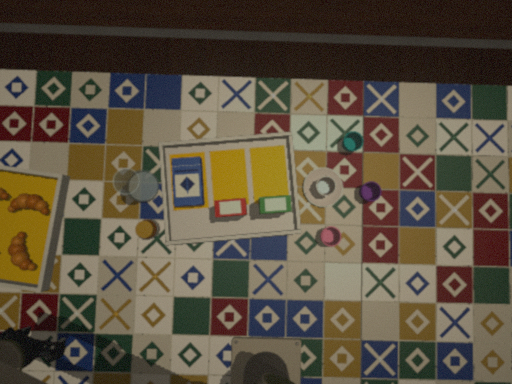

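The scene view shows the green carton standing at about (250,168), the red one at (285,187) and the blue one lying at (298,247). In the top view green is at (274,204), red at (230,208) and blue at (187,183). Possible look-alikes: the second tray with croissants (30,230), a pink cup (327,236), a purple cup (369,192) and a turquoise cup (351,142). The saucer and cup are at (322,188). Only one green carton and one red carton exist.

```bash
python3 - <<'E'
from h import *
vv,uu=np.mgrid[:384,:512]
W={}
for n in("scene","top"):
    z=np.load(n+"0.npz");W[n]=(z["im"],z["d"],world(n,z["d"],uu,vv))
im,d,P=W["top"]; hsv=cv2.cvtColor(im,cv2.COLOR_BGR2HSV)
box=np.zeros_like(d,bool);box[125:250,155:305]=1
def rect(m,l):
    p=P[m][:,:2].astype(np.float32);r=cv2.minAreaRect(p*1000)
    print(l,m.sum(),"z",np.round(np.median(P[m][:,2]),4),"rect",np.round(r[0],1),np.round(r[1],1),round(r[2],1))
for l,u in(("red",(210,250)),("green",(252,296))):
    m=box&(P[...,2]>.140)&(P[...,2]<.175)&(uu>=u[0])&(uu<=u[1]); rect(m,l)
m=box&(P[...,2]>.045)&(P[...,2]<.07)&(uu<212);rect(m,"blue")
m=box&(P[...,2]>.034)&(P[...,2]<.048)
k,lab=cv2.connectedComponents(m.astype(np.uint8))
for i in range(1,k):
    if (lab==i).sum()>60: rect(lab==i,f"rim{i}")
m=box&(abs(P[...,2]-.008)<.012)&(hsv[...,0]>18)&(hsv[...,0]<32)&(hsv[...,1]>170)
k,lab=cv2.connectedComponents(m.astype(np.uint8))
for i in range(1,k):
    if (lab==i).sum()>100: rect(lab==i,f"card{i}")
# scene: second view heights & front/back
im,d,P=W["scene"]
b=(vv>130)&(vv<225)&(uu>228)&(uu<308)&(P[...,2]>.146)&(P[...,2]<.18)
for l,q in(("green s",b&(uu<266)&(vv<165)),("red s",b&(uu>264)&(vv>150))): rect(q,l)
m=(vv>210)&(vv<280)&(uu>260)&(uu<336)&(P[...,2]>.05)&(P[...,2]<.07);rect(m,"blue s")
im=W["top"][0][115:255,150:345];cv2.imwrite("pics/crop.png",cv2.resize(im,None,fx=4,fy=4,interpolation=2))
E
```

```text
red 533 z 0.1587 rect [514.9 119.2] [48.  89.8] 6.5
green 532 z 0.1587 rect [527.5  -9. ] [47.8 89.8] 6.0
blue 1559 z 0.0565 rect [566.8 275. ] [330.5 172.4] 0.9
rim1 1828 z 0.0421 rect [580.7 130.1] [325.1 424.5] 6.5
card2 1646 z 0.0093 rect [630.    4.6] [176.6 108.6] 6.3
card3 1642 z 0.0093 rect [615.  133.9] [176.3 109.6] 6.1
card4 308 z 0.0091 rect [600.1 262.1] [177.5 108.7] 6.8
green s 415 z 0.1557 rect [527.   -5.9] [51.6 94.7] 4.7
red s 506 z 0.156 rect [518.4 103.9] [ 51.9 131.9] 7.4
blue s 1878 z 0.0545 rect [590.  309.3] [153.6 181.2] 4.8
```

View pics/crop.png

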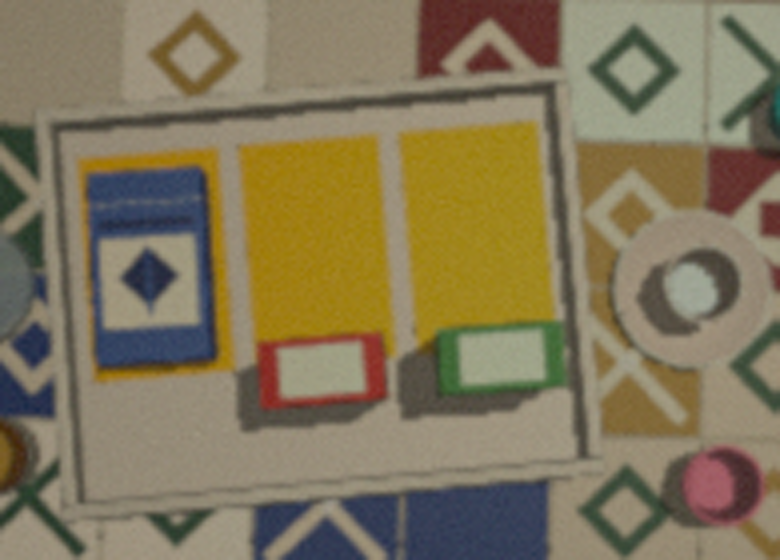

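Choice by description: green is on the right card and red is on the middle card. The crop shows both standing at the near end of their cards. The tray yaw is about +6.5°. I'll close the fingers, align the tool and move to just in front of red, staying high.

{"op": "servo_tool", "data": {"rotation": [[0, 0, -0.134], [0, 0, -0.134], [0, 0, -0.134], [0, 0, 0], [0, 0, 0], [0, 0, 0], [0, 0, 0], [0, 0, 0], [0, 0, 0], [0, 0, 0], [0, 0, 0], [0, 0, 0], [0, 0, 0], [0, 0, 0], [0, 0, 0], [0, 0, 0], [0, 0, 0], [0, 0, 0]], "translation": [[0, 0, 0], [0, 0, 0], [0, 0, 0], [-0.0162, -0.0351, 0], [-0.0162, -0.0351, 0], [-0.0162, -0.0351, 0], [-0.0162, -0.0351, 0], [-0.0162, -0.0351, 0], [-0.0162, -0.0351, 0], [-0.0162, -0.0351, 0], [-0.0162, -0.0351, 0], [-0.0162, -0.0351, 0], [-0.0162, -0.0351, 0], [-0.0162, -0.0351, 0], [-0.0162, -0.0351, 0], [-0.0162, -0.0351, 0], [-0.0162, -0.0351, 0], [0, 0, 0]], "gripper": [255, 255, 255, 255, 255, 255, 255, 255, 255, 255, 255, 255, 255, 255, 255, 255, 255, 255]}}

```text
clock: 1.9
position: [0.4528, 0.1103, 0.2309]
orientation: [-0.0, -0.056, 0.998, -0.001]
contact_force: [-0.1, 0.5, 0.8]
width: -0.004
finger_force: 0.0
```

{"op": "servo_tool", "data": {"rotation": [[0, 0, 0], [0, 0, 0], [0, 0, 0], [0, 0, 0], [0, 0, 0], [0, 0, 0], [0, 0, 0], [0, 0, 0], [0, 0, 0], [0, 0, 0], [0, 0, 0], [0, 0, 0]], "translation": [[0, 0.002, 0.032], [0, 0, 0.032], [0, 0, 0.032], [0, 0, 0], [-0.01, 0, 0], [-0.008, 0, 0], [-0.005, 0, 0], [-0.005, 0, 0], [-0.005, 0, 0], [-0.005, 0, 0], [-0.005, 0, 0], [0, 0, 0]], "gripper": [255, 255, 255, 255, 255, 255, 255, 255, 255, 255, 255, 255]}}

```text
clock: 3.1
position: [0.4944, 0.1209, 0.1353]
orientation: [0.0, -0.058, 0.998, 0.0]
contact_force: [0.7, 0.3, -0.3]
width: 0.0
finger_force: 0.0
```

```bash
python3 - <<'E'
from h import *
im,d=robot.read_camera("scene");cv2.imwrite("pics/s1.png",cv2.resize(im[110:300,150:400],None,fx=3,fy=3))
print(robot.observe()["position"],robot.observe()["contact_force"])
E
```

```text
[0.49399479 0.12084683 0.13519385] [-0.67633462 -0.48733699 -0.6649826 ]
```

View pics/s1.png

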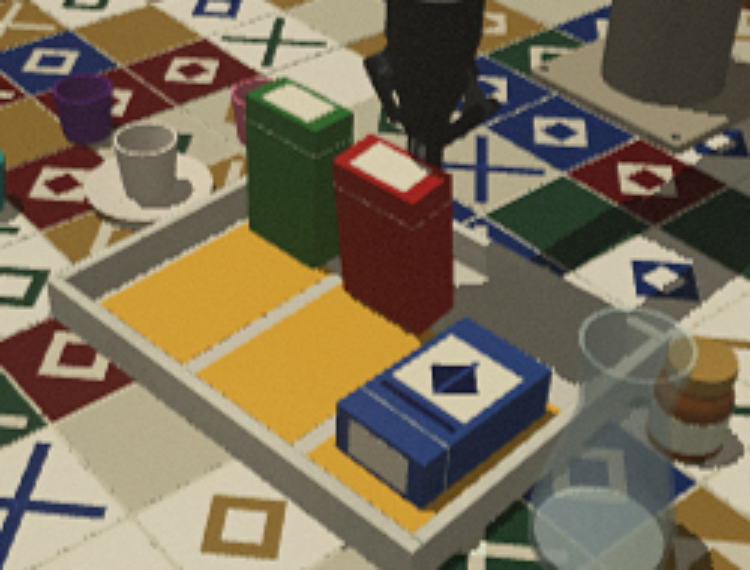

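The red carton in this view (crop about (395,235)) is in contact with the fingertips. I'll check from its back face whether it is tipping or sliding.

```bash
cat >> h.py <<'E'
from scipy import ndimage
O=np.array([.5807,.1301,0]);a=.1125
T=np.array([[np.cos(a),np.sin(a),0],[-np.sin(a),np.cos(a),0],[0,0,1]])
def tray(name):
    im,d=robot.read_camera(name);vv,uu=np.mgrid[:384,:512]
    return im,(world(name,d,uu,vv)-O)@T.T
E
python3 - <<'E'
from h import *
im,P=tray("scene");hsv=cv2.cvtColor(im,cv2.COLOR_BGR2HSV)
m=((hsv[...,0]<8)|(hsv[...,0]>172))&(hsv[...,1]>120)&(abs(P[...,1])<.07)&(abs(P[...,0])<.12)&(P[...,2]>.02)
p=P[m]
for lo in(.02,.05,.08,.11,.135):
    q=p[(p[:,2]>lo)&(p[:,2]<lo+.02)&(abs(p[:,1])<.035)];print(lo,len(q),np.round(np.percentile(q[:,0],[50,90]),4))
E
```

```text
0.02 110 [-0.0411 -0.0395]
0.05 110 [-0.0371 -0.0354]
0.08 120 [-0.033  -0.0314]
0.11 129 [-0.0294 -0.0278]
0.135 150 [-0.0265 -0.0246]
```

It's tipping cleanly at about 7° with the foot in place. Next I push past balance, pause, then retreat and rise.

{"op": "servo_tool", "data": {"rotation": [[0, 0, 0], [0, 0, 0], [0, 0, 0], [0, 0, 0], [0, 0, 0], [0, 0, 0], [0, 0, 0], [0, 0, 0], [0, 0, 0], [0, 0, 0], [0, 0, 0], [0, 0, 0], [0, 0, 0], [0, 0, 0], [0, 0, 0], [0, 0, 0], [0, 0, 0]], "translation": [[-0.005, 0, 0], [-0.005, 0, 0], [-0.005, 0, 0], [-0.005, 0, 0], [-0.005, 0, 0], [-0.005, 0, 0], [-0.004, 0, 0], [-0.004, 0, 0], [0, 0, 0], [0, 0, 0], [0, 0, 0], [0, 0, 0], [0, 0, 0], [0.03, 0, -0.015], [0.03, 0, -0.03], [0.03, 0, -0.03], [0, 0, 0]], "gripper": [255, 255, 255, 255, 255, 255, 255, 255, 255, 255, 255, 255, 255, 255, 255, 255, 255]}}

```text
clock: 4.9
position: [0.4424, 0.1151, 0.2155]
orientation: [0.004, -0.058, 0.998, 0.0]
contact_force: [0.7, 0.6, 0.6]
width: -0.0
finger_force: 0.0
```

```bash
python3 - <<'E'
from h import *
im,d=robot.read_camera("scene");cv2.imwrite("pics/s2.png",cv2.resize(im[110:300,150:400],None,fx=3,fy=3))
im,P=tray("top")
m=(P[...,2]>.045)&(P[...,2]<.075)&(abs(P[...,1])<.075)&(P[...,0]>-.055)&(P[...,0]<.15)
r=cv2.minAreaRect((P[m][:,:2]*1000).astype(np.float32));print(m.sum(),r,np.median(P[m][:,2]))
print(robot.observe()["position"])
E
```

```text
1388 ((55.42486572265625, -6.320426940917969), (106.3152847290039, 203.8135528564453), 82.47453308105469) 0.05676662138889965
[0.44273829 0.11495608 0.21159573]
```

View pics/s2.png

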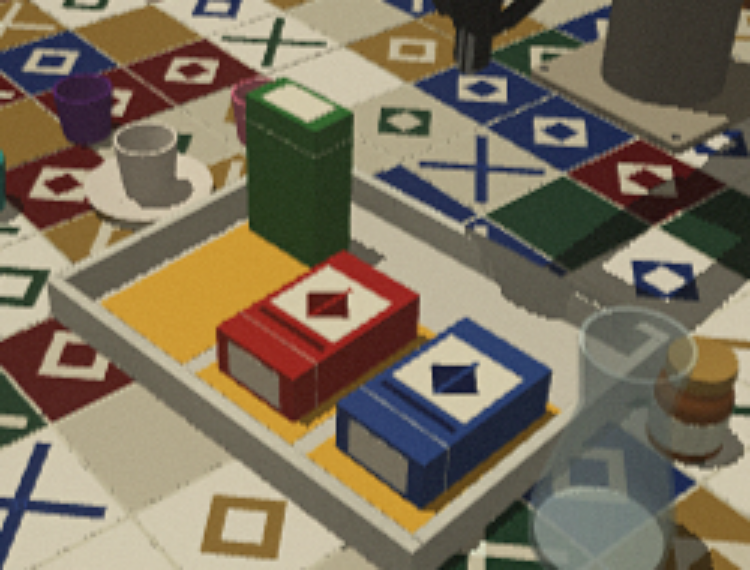

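Red (crop about (320,335)) lies face up on the middle card. Now green, with the same motion 132 mm further right.

{"op": "servo_tool", "data": {"rotation": [[0, 0, 0], [0, 0, 0], [0, 0, 0], [0, 0, 0], [0, 0, 0], [0, 0, 0], [0, 0, 0], [0, 0, 0], [0, 0, 0], [0, 0, 0], [0, 0, 0]], "translation": [[0, -0.033, 0], [0, -0.033, 0], [0, -0.033, 0], [0, -0.033, 0], [0, 0, 0.025], [0, 0, 0.025], [0, 0, 0.025], [0, 0, 0], [-0.01, 0, 0], [-0.01, 0, 0], [0, 0, 0]], "gripper": [255, 255, 255, 255, 255, 255, 255, 255, 255, 255, 255]}}

```text
clock: 6.1
position: [0.48, -0.0139, 0.1371]
orientation: [0.002, -0.058, 0.998, -0.0]
contact_force: [-0.6, 0.2, 1.1]
width: 0.0
finger_force: 0.0
```

```bash
python3 - <<'E'
from h import *
p=robot.observe()["position"];print(p,T@(p-O),T@(np.array([.5275,-.009,0])-O))
im,P=tray("scene");hsv=cv2.cvtColor(im,cv2.COLOR_BGR2HSV)
m=((hsv[...,0]<8)|(hsv[...,0]>172))&(hsv[...,1]>110)&(abs(P[...,1])<.08)&(P[...,0]>-.08)&(P[...,0]<.13)&(P[...,2]>.02)
m=ndimage.binary_opening(ndimage.binary_closing(m,iterations=6),iterations=2)&(P[...,2]>.049)&(P[...,2]<.07)
print(m.sum(),cv2.minAreaRect((P[m][:,:2]*1000).astype(np.float32)),np.median(P[m][:,2]))
E
```

```text
[ 0.4799901  -0.01392171  0.13705134] [-0.11624155 -0.1318053   0.13705134] [-0.06847946 -0.1322483   0.        ]
1487 ((33.19670486450195, -0.14760589599609375), (153.54832458496094, 94.15151977539062), 0.33215877413749695) 0.05429730069609826
```

Red is within about 2 mm of its place. Now I push green.

{"op": "servo_tool", "data": {"rotation": [[0, 0, 0], [0, 0, 0], [0, 0, 0], [0, 0, 0], [0, 0, 0], [0, 0, 0], [0, 0, 0], [0, 0, 0], [0, 0, 0], [0, 0, 0], [0, 0, 0], [0, 0, 0], [0, 0, 0], [0, 0, 0], [0, 0, 0], [0, 0, 0], [0, 0, 0], [0, 0, 0], [0, 0, 0], [0, 0, 0]], "translation": [[-0.006, 0, 0], [-0.005, 0, 0], [-0.005, 0, 0], [-0.005, 0, 0], [-0.005, 0, 0], [-0.005, 0, 0], [-0.005, 0, 0], [-0.005, 0, 0], [-0.005, 0, 0], [-0.005, 0, 0], [-0.005, 0, 0], [-0.004, 0, 0], [0, 0, 0], [0, 0, 0], [0, 0, 0], [0, 0, 0], [0.03, 0, -0.015], [0.03, 0, -0.03], [0.04, 0, -0.03], [0, 0, 0]], "gripper": [255, 255, 255, 255, 255, 255, 255, 255, 255, 255, 255, 255, 255, 255, 255, 255, 255, 255, 255, 255]}}

```text
clock: 8.15
position: [0.4375, -0.0192, 0.2163]
orientation: [0.005, -0.058, 0.998, -0.001]
contact_force: [1.6, -0.1, 0.4]
width: -0.0
finger_force: 0.0
```

```bash
python3 - <<'E'
from h import *
robot.read_camera("top")
im,P=tray("scene");cv2.imwrite("pics/s3.png",cv2.resize(im[110:300,150:400],None,fx=3,fy=3))
im,P=tray("top")
for l,y in(("mid",0),("right",-.13)):
    m=(P[...,2]>.049)&(P[...,2]<.065)&(abs(P[...,1]-y)<.06)&(P[...,0]>-.1)&(P[...,0]<.13)
    m=ndimage.binary_opening(m,iterations=3)
    print(l,m.sum(),cv2.minAreaRect((P[m][:,:2]*1000).astype(np.float32)),np.median(P[m][:,2]))
print(robot.observe()["position"])
E
```

```text
mid 1339 ((34.03110885620117, -3.0314979553222656), (150.06121826171875, 90.23030853271484), 0.006965714506804943) 0.05679651406210532
right 1273 ((33.19041061401367, -133.4405059814453), (149.75364685058594, 89.55427551269531), 0.012149086222052574) 0.05688589418963456
[ 0.43790496 -0.01863139  0.21041038]
```

View pics/s3.png

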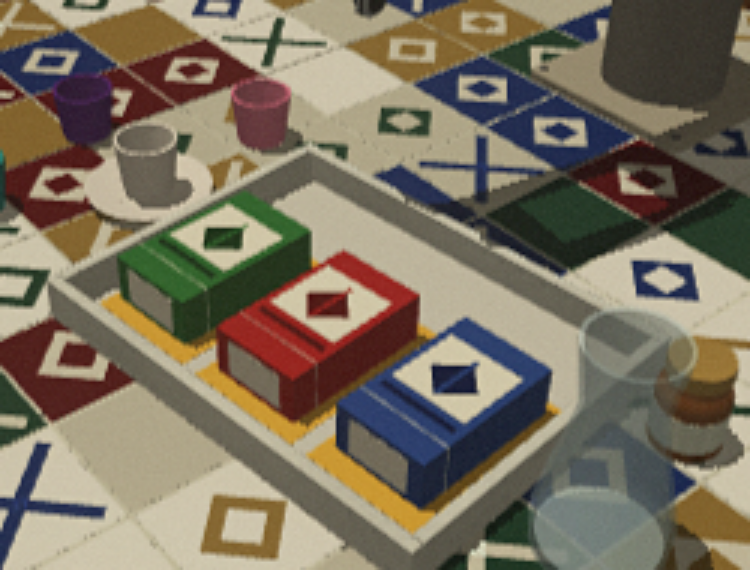

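Green (crop about (215,265)) and red (320,335) both lie face up on their cards, within about 4 mm of centre and aligned with the tray. The other things look unmoved and the arm is clear.

```bash
python3 -c "
from bench import robot
print(robot.sign_off())"
```

```text
the job is handed in; nothing more can be done
None
```

I tipped the green and red cartons onto their backs, face up, each within about 4 mm of its yellow card's centre and square to the tray; in the last picture nothing else looks moved, and the job is handed in (no verdict was returned).

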